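# Lock the battery cover of a backup power unit with its quarter-turn stud

## Task

Swing the open battery cover of the black backup power unit fully shut, then push its spring-loaded quarter-turn stud in until you feel it land on the soft stop in its socket, turn it a quarter turn anticlockwise (seen from above) and let go so that it stays locked. Feel your way and press only lightly: do not ram the stud into the socket or force it to turn before it is deep enough, and leave the other things on the desk where they are.

Things in the scene. Friction and masses are not known exactly. Their poses are not given: they have to be found in the camera images.
- ups: Black backup power unit, fixed to the desk, 250 (x) x 200 (y) x 112 mm high. Its origin is at desk height, its front (vent slots) faces its own -x (front face at x = -120 mm). The battery bay in its top is covered by the hinged cover; a solid strip 60 mm deep remains at the back (+x), with a small white carton lying on it.
- ups_hinge (a point): Middle of the cover's hinge line on the unit, at (65, 0, 106) mm in the unit's frame; the line runs along the unit's y. Does not move with the cover.
- cover (a joint): Angle of the grey battery cover (170 mm wide, 6 mm thick), rad: 0 = fully shut (flat, its top 112 mm above the desk), grows as the free front edge lifts up and back; starts at 0.45 to 0.85. It stays where it is left (stiff hinge): some 3 to 5 N down on the tab moves it. The free front edge has a tab.
- cover_tab (a point): Middle of the top face of the cover's tab (20 mm long, 60 mm wide, 6 mm thick), at 195 mm from the hinge line; it overhangs the unit's front by 20 mm when shut. Moves with the cover; its z axis is the cover's outward normal.
- plunger (a joint): How far the stud is pushed in, m: 0 = popped out. Light spring, 2.5 N plus 0.1 N per mm, damped. Cover shut, the stud's foot meets a soft stop at a hidden depth that differs from unit to unit, 7 to 21 mm; from there the force rises by 15 N per mm. Only with the foot on the stop (or within 0.5 mm of it) does the cross pin clear the socket and turn freely.
- stud (a joint): Turn of the stud, rad: 0 = unlocked (wing along the cover's length, pointing to the tab), grows anticlockwise seen from above, 1.57 = locked (wing parallel to the hinge); starts at 0, stops at 1.70. Turned too shallow, the pin jams after about 0.2 rad. Let go at 1.57 it springs up 4.5 mm into a notch and stays; let go short of 1.3 it does not lock.
- stud_grip (a point): Grip point of the steel stud: on its axis, in its wing head (44 mm long, 9 thick, 22 high: 12 mm of it below this point, 10 above; under it a round boss, 18 mm diameter, 5 high). Axis 125 mm from the hinge line, on the cover's centre line. Popped out it is 50 mm above the cover's top face, pushed in down to 28: keep finger tips within 25 mm below it. x along the wing, z along the axis, outward.
- socket: Metal socket hidden in the bay under the stud that takes the stud's cross pin (20 x 4 x 4 mm); origin on the bay floor below the stud, at (-60, 0, 10) mm in the unit's frame. The slotted head of it is what the stud presses on: the stud and socket may not bear on each other with more than 10 N.
- mouse: Black computer mouse, 100 x 58 x 32 mm, loose on the desk beside the unit's right side; origin under its middle. Not to be moved.
- tape: Cardboard tape core, ring of 90 mm diameter and 48 mm height, loose beside the unit's left side; origin under its middle. Not to be moved.
- carton: White carton 35 x 70 x 22 mm lying on the back strip of the unit; origin under its middle. Not to be moved.
- peblock: White plastic block 150 x 90 x 30 mm with three holes, on the desk at the right; origin under its middle. Not to be moved.
- phone: Black telephone slab 150 x 72 x 9 mm, on the desk at the left; origin under its middle. Not to be moved.
- flask: Dark steel flask, 68 mm diameter, 190 mm high, at the left; origin under its middle. Not to be moved.
- driver: Screwdriver lying on the desk at the right near the robot; not to be moved.

How it is judged:
By the outcome, as a careful person would: the job done as asked, in the order asked, and still so for the second after the job is handed in, with the robot touching nothing.
It also fails if it takes over 64 s, if anything falls off the work surface, if the arm or the gripper's body presses on something with over 40 N, if the wrist force passes 120 N, or if a joint passes its speed limit or range.

## Robot

A 6-joint arm with a two-finger parallel gripper is mounted at the origin on the work surface. World frame = base frame: x ahead of the robot, y to its left, z up, the work surface at z = 0. Lengths are in mm, angles in rad, forces in N, time in s.
With the tool pointing down it reaches from about 350 to 875 mm from the base axis. Payload 4.2 kg.
Tool frame: the origin (TCP) lies at the very end of the fingers, on their centre line; the grasp point (between the pads) lies 19 mm behind it; z points along the fingers, y is the direction in which the jaws open and shut (so a half turn about z gives the same grasp; the last joint's range is limited). The gripper opens to 85 mm and grips with 20 to 120 N. Pads are 22 mm wide; open, the fingers measure 114 mm over their backs; the gripper's body (76 mm by 85 mm) begins 54 mm behind the grasp point. The pads swing forward as they close: fully open they stand 13 mm farther back than shut.
Start: joints at [-0.884, 0.385, 0.008, 0, -1.194, -0.259], TCP at [259.306, -568.647, 231.312] pointing down, gripper open.
Joint ranges: [-3.14, 3.14], [-1.21, 2.06], [-1.07, 1.41], [-3.16, 2.05], [-2.99, -0.16], [-3.1, 3.1]. Speed limits (rad/s): [2.79, 2.79, 3.14, 3.14, 3.14, 3.14].

## Interface

Orientations are given as a unit quaternion [x, y, z, w].
In Python, from bench import arm, optics, job gives the robot as it stands.
- The arm moves only by the tool send_rows, never from a script. Its argument "steps" is a list that holds one entry, the list of rows, each a list of 5 numbers: the shift along the tool's x, y, z in cm, then the turn about the tool's z in rad, then the opening, from 0 (shut) to 1 (fully open). A call has 1 to 10 rows; each row shifts and turns the pose as measured when the row begins, along the tool's axes as they then stand; what a row does not reach is not made up. A row lasts 1/12 s, in which the tool goes at most 41.7 mm and 7.16 degrees, less where a joint would pass 70% of its speed; a pose out of reach is approached as far as the arm can. A call with a gripper value outside its range is refused whole. The fingers move at their own pace and stop on an object; the grip force is fixed at half the most. Time passes only in rows, so rows that do not move let the fingers close. It gives the time, the measured TCP pose, the force and the opening at its end, in the units of the state.
- arm.read_state(): the state, without advancing time (a new reading comes with each control period).
- optics.get_image(name): name is "scene" or "side" or "wrist"; returns (picture, depth): 384x512x3 uint8, blue, green, red; 384x512 float32, mm along the optical axis (not along the pixel's ray), 0 where there is no reading.
- optics.get_calibration(name): a dict with "K" (3x3 intrinsics, pixels), "rvec" (rotation vector, rad) and "tvec" (3), from world to camera coordinates, as OpenCV has them; the wrist camera has in their place "hand_eye" (4x4, takes a point from camera to tool coordinates, whose origin is the TCP and whose axes are the flange's). Camera axes: x right, y down, z forward; pixel columns grow to the right and rows downward; lengths in mm; the calibration is good to about 2 mm. The wrist camera is an equidistant fisheye: a pixel r from the principal point sees the ray r / f radians off the axis. A picture is of the moment at which its call begins: read the wrist's pose just before it. get_calibration takes no time and is no camera call.
- job.job_done(): hands the job in, once; it reports no verdict.
The state is a dict: "clock": time; "joints": joint angles; "joint_vel": joint speeds; "joint_efforts": joint torques, N m; "position": TCP position; "ee_rot": TCP orientation; "contact_force": force on the tool from outside, world axes, zero at the start; "wrist_torque": the same for the moment, N m; "gripper_width": finger opening in mm.
Only numpy, scipy, OpenCV 4.12 (cv2) and the standard library are available. Lean on these libraries where they do the work, as an engineer would, in place of code of your own. Each camera call takes 0.05 s, during which the arm holds its last target. There are 200 camera calls.

## Working session

There is one attempt and no reset: what is moved stays moved. The work goes in short steps, Python scripts to look and compute and a tool call to move; the robot and the scene stay as the last step left them, time stands still between calls to the robot, and variables do not carry over. Pictures are saved under pics/ and viewed, about 8 in all and at most 12, crops included, and the job is handed in when it is done.

Besides the shell and the picture viewer there is one more tool, called after "Request:" in YAML: its name, and indented under it one key for each argument. send_rows: Moves the arm, as the interface text tells. Its arguments: {"type":"object","properties":{"steps":{"type":"array","items":{"type":"array","items":{"type":"array","items":{"type":"number"}}}}},"required":["steps"]}

```bash
mkdir -p pics; ls; python3 - <<'E'
from bench import arm, optics
import cv2,numpy as np
s=arm.read_state();print({k:np.round(v,3) for k,v in s.items()})
for n in("scene","side"):
    im,d=optics.get_image(n);cv2.imwrite(f"pics/{n}0.png",im);np.save(f"{n}0.npy",d)
    c=optics.get_calibration(n);print(n,{k:np.round(v,4).tolist() for k,v in c.items()})
c=optics.get_calibration("wrist");print({k:np.round(v,4).tolist() for k,v in c.items()})
E
```

```text
pics
{'clock': np.float64(0.0), 'joints': array([-8.840e-01,  3.860e-01,  7.000e-03, -1.000e-03, -1.194e+00,
       -2.590e-01]), 'joint_vel': array([ 0.001,  0.   ,  0.001, -0.001,  0.001,  0.001]), 'joint_efforts': array([-0.0000e+00, -3.9229e+01,  1.8840e+01,  4.1860e+00, -5.0000e-03,
        0.0000e+00]), 'position': array([ 259.062, -568.116,  230.218]), 'ee_rot': array([-0.212,  0.977,  0.001, -0.   ]), 'contact_force': array([-0.442, -0.201,  0.327]), 'wrist_torque': array([-0.046,  0.033, -0.011]), 'gripper_width': np.float64(85.455)}
scene {'K': [[484.5137, 0.0, 255.1118], [0.0, 484.5137, 193.7192], [0.0, 0.0, 1.0]], 'rvec': [2.1624, 1.0084, -0.4018], 'tvec': [-319.7922, -196.681, 1949.3525]}
side {'K': [[352.5566, 0.0, 253.6697], [0.0, 352.5566, 186.0941], [0.0, 0.0, 1.0]], 'rvec': [0.6428, -2.6526, 1.1203], 'tvec': [460.1152, 277.776, 1114.5874]}
{'K': [[297.3186, 0.0, 258.1869], [0.0, 297.3186, 189.9032], [0.0, 0.0, 1.0]], 'hand_eye': [[0.001, -0.951, -0.3091, 78.5901], [1.0, 0.001, 0.0003, -0.2147], [0.0001, -0.3091, 0.951, -141.4153], [0.0, 0.0, 0.0, 1.0]]}
```

View pics/scene0.png

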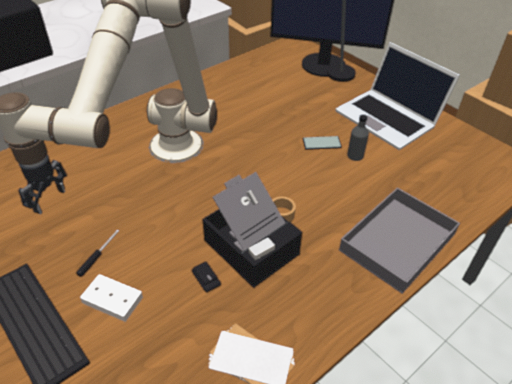

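View pics/side0.png

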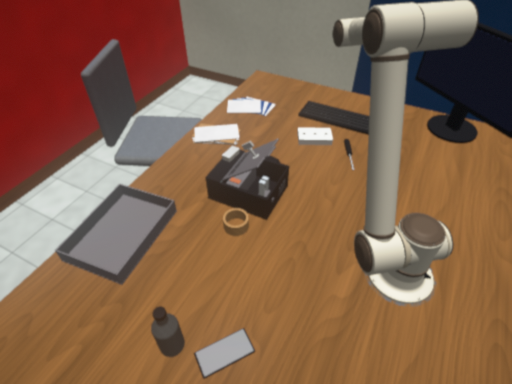

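The scene view shows the unit at about (252,235), its open cover at (248,208), the mouse at (206,276) and the tape at (285,207). The side view shows the unit at (248,183). Next I'll deproject the depth there.

```bash
cat > h.py <<'E'
import numpy as np,cv2
from bench import arm,optics
from scipy.spatial.transform import Rotation as R
def cloud(n,d):
    c=optics.get_calibration(n);K=c["K"];v,u=np.mgrid[:384,:512]
    P=np.stack([(u-K[0][2])/K[0][0]*d,(v-K[1][2])/K[1][1]*d,d],-1)
    return (P-np.ravel(c["tvec"]))@cv2.Rodrigues(np.array(c["rvec"],float))[0]
def proj(n,p):
    c=optics.get_calibration(n);return cv2.projectPoints(np.atleast_2d(np.array(p,float)),np.array(c["rvec"]),np.array(c["tvec"]),np.array(c["K"]),None)[0][:,0]
E
python3 - <<'E'
from h import *
for n,(a,b,c,e) in (("scene",(195,305,165,285)),("side",(200,295,130,220))):
    im=cv2.imread(f"pics/{n}0.png");d=np.load(f"{n}0.npy");W=cloud(n,d)
    cv2.imwrite(f"pics/{n}c.png",cv2.resize(im[c:e,a:b],None,fx=6,fy=6,interpolation=cv2.INTER_CUBIC))
    P=W[c:e,a:b];ok=d[c:e,a:b]>0
    z=P[...,2]
    print(n,"desk z med",np.median(z[ok&(np.abs(z)<15)]))
    m=ok&(z>60)
    print("bounds",P[m].min(0),P[m].max(0))
    t=ok&(np.abs(z-112)<4)
    print("top rect",t.sum(),cv2.minAreaRect(P[t][:,:2].astype(np.float32)))
    m2=ok&(z>25)&(z<130)
    print("body",cv2.minAreaRect(P[m2][:,:2].astype(np.float32)))
E
python3 -c "
import cv2,numpy as np
a=cv2.imread('pics/scenec.png');b=cv2.imread('pics/sidec.png')
h=600;a=cv2.resize(a,(400,436));b=cv2.resize(b,(400,379));c=np.zeros((440,800,3),np.uint8);c[:436,:400]=a;c[:379,400:]=b;cv2.imwrite('pics/both.png',c)"
```

```text
scene desk z med 1.5225168200388004
bounds [ 471.58550544 -209.36619865   60.07314447] [726.57594943   1.45775829 252.75531465]
top rect 867 ((600.772705078125, -106.73551177978516), (248.8578338623047, 203.9989471435547), 1.2655270099639893)
body ((610.1738891601562, -108.48046875), (413.28900146484375, 261.2094421386719), 79.52106475830078)
side desk z med 0.1079625535995298
bounds [ 469.1072603  -208.01954831   60.0392376 ] [7.22032414e+02 1.29377495e-01 2.48887290e+02]
top rect 450 ((598.0294189453125, -103.61444854736328), (248.1358184814453, 200.8727264404297), 1.432834506034851)
body ((671.830078125, -199.781982421875), (316.87127685546875, 591.2156372070312), 38.092472076416016)
```

View pics/both.png

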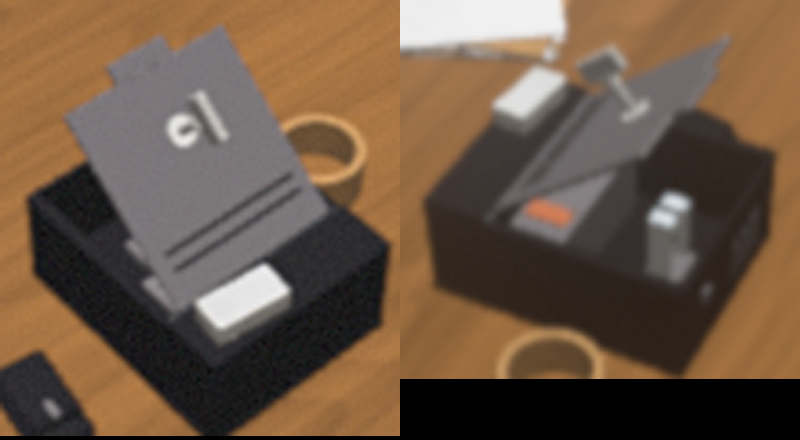

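Both clouds agree: the rectangle is 249x202 mm, centred at about (599.5,-105) with yaw about 1.35°. That puts the unit origin near (594.5,-105.2). Next is the cover plane.

```bash
python3 - <<'E'
from h import *
yaw=np.radians(1.35);Rz=R.from_euler('z',yaw).as_matrix();O=np.array([599.4,-105.2,0])-Rz@[5,0,0];print("O",O)
for n,(a,b,c,e) in (("scene",(195,305,165,285)),("side",(200,295,130,220))):
    im=cv2.imread(f"pics/{n}0.png");d=np.load(f"{n}0.npy");P=(cloud(n,d)[c:e,a:b].reshape(-1,3)-O)@Rz;col=im[c:e,a:b].reshape(-1,3).astype(int)
    g=(P[:,2]>125)&(P[:,0]<50)&(np.abs(P[:,1])<90)
    # relative to hinge: r along -x
    X=65-P[g,0];Z=P[g,2]-106;ang=np.arctan2(Z,X);r=np.hypot(X,Z)
    # plane fit through iterative median
    A=np.c_[X,np.ones(len(X))];w=np.ones(len(X),bool)
    for _ in range(8):
        k=np.linalg.lstsq(A[w],Z[w],rcond=None)[0];res=Z-A@k;w=np.abs(res-np.median(res[w]))<5
    th=np.arctan(k[0]);print(n,w.sum(),"theta",th,"icpt",k[1]);
    s=X*np.cos(th)+Z*np.sin(th);h=-X*np.sin(th)+Z*np.cos(th)-6
    Y=P[g,1];print("cover s max",s[w].max(),"Y",Y[w].min(),Y[w].max(),"tab Y",np.percentile(Y[w&(s>192)],[2,98]) if (w&(s>192)).any() else None)
    t=(h>12)&(s>90)&(s<170);print("stud",t.sum(),s[t].mean(),Y[t].mean(),h[t].max())
E
```

```text
O [ 594.40138785 -105.31779882    0.        ]
scene 2249 theta 0.6880597450407515 icpt 7.590592783077959
cover s max 205.3614802948449 Y -86.79931559818736 87.02746193910184 tab Y [-28.1910799   30.51994317]
stud 99 127.63444333861372 -2.0205091929022743 66.66326782207089
side 665 theta 0.6850262136660221 icpt 7.251470991827674
cover s max 207.65958397379552 Y -84.48715943147916 87.59925326136918 tab Y [-28.75184088  29.61093665]
stud 90 129.72705926327507 2.911827494235307 60.319931576751316
```

The cover is at θ≈0.687 in both views, with the tab edge at 205 mm and the tab width about right. The tab top is at about (512,-107,234). I'll rise first and square up the yaw with the gripper shut.

Request:
send_rows:
  steps:
    - [[0, 0, -2, 0.1, 0], [0, 0, -2, 0.1, 0], [0, 0, -2, 0.1, 0], [0, 0, -2, 0.1, 0], [0, 0, 0, 0, 0]]

```text
clock: 0.52
position: [258.0, -566.5, 307.9]
ee_rot: [-0.004, 1.0, 0.006, -0.004]
contact_force: [-0.2, -0.9, 1.1]
gripper_width: 25.5
```

Request:
send_rows:
  steps:
    - [[-2, 3.5, 0, -0.016, 0], [-2, 3.5, 0, 0, 0], [-2, 3.5, 0, 0, 0], [-2, 3.5, 0, 0, 0], [-2, 3.5, 0, 0, 0], [-2, 3.5, 0, 0, 0], [-2, 3.5, 0, 0, 0], [-2, 3.5, 0, 0, 0], [-2, 3.5, 0, 0, 0], [-2, 3.5, 0, 0, 0]]

```text
clock: 1.35
position: [450.0, -203.8, 301.9]
ee_rot: [-0.01, 1.0, 0.01, -0.008]
contact_force: [1.9, -0.5, 0.3]
gripper_width: -0.0
```

Request:
send_rows:
  steps:
    - [[-2, 3.3, 0, 0, 0], [-2, 3.3, 0, 0, 0], [-1.8, 2.8, 0, 0, 0], [0, 0, 1.5, 0, 0], [0, 0, 1.5, 0, 0], [0, 0, 1.0, 0, 0], [0, 0, 0, 0, 0]]

```text
clock: 1.93
position: [508.3, -92.8, 256.4]
ee_rot: [-0.021, 1.0, 0.011, -0.01]
contact_force: [-0.4, -1.0, -0.2]
gripper_width: -0.4
```

```bash
python3 - <<'E'
from h import *
s=arm.read_state();print(np.round(s["position"],1),np.round(s["ee_rot"],4),s["contact_force"])
ims=[]
for n in("scene","side"):
    im,d=optics.get_image(n);u,v=proj(n,[512,-107,234])[0].astype(int);print(n,u,v)
    u=min(max(u,50),461);v=max(v,60);ims.append(cv2.resize(im[v-60:v+60,u-50:u+50],(400,480),interpolation=cv2.INTER_CUBIC))
cv2.imwrite("pics/a1.png",np.hstack(ims))
E
```

```text
[508.3 -92.8 256.4] [-0.0209  0.9997  0.0115 -0.0101] [-0.40536803 -1.02348886 -0.18758021]
scene 233 181
side 269 151
```

View pics/a1.png

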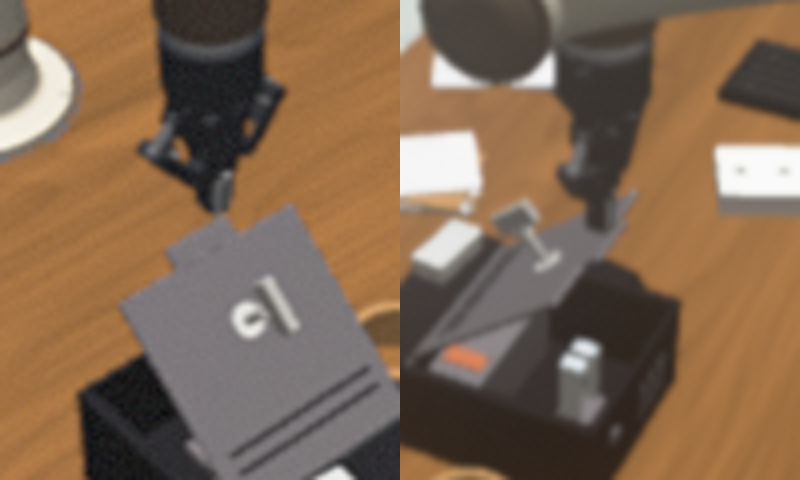

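The closed tip is just above the tab, but y is about 14 mm too far left. I'll correct that and come down to the tab.

Request:
send_rows:
  steps:
    - [[0, -0.7, 0, 0.018, 0], [0, -0.7, 0, 0, 0], [0, 0, 0.8, 0, 0], [0, 0, 0.8, 0, 0], [0, 0, 0.5, 0, 0], [0, 0, 0, 0, 0]]

```text
clock: 2.53
position: [510.2, -110.5, 238.5]
ee_rot: [-0.009, 1.0, 0.011, -0.005]
contact_force: [-0.8, 1.2, 1.8]
gripper_width: -0.2
```

Request:
send_rows:
  steps:
    - [[0, 0, 0.6, 0, 0], [0.1, 0, 0.6, 0, 0], [0.5, 0, 0.7, 0, 0], [0.5, 0, 0.7, 0, 0], [0.5, 0, 0.7, 0, 0], [0.4, 0, 0.7, 0, 0], [0.4, 0, 0.7, 0, 0]]

```text
clock: 3.12
position: [487.2, -110.8, 190.7]
ee_rot: [-0.01, 1.0, 0.01, -0.0]
contact_force: [1.8, -0.5, 1.3]
gripper_width: 0.1
```

Request:
send_rows:
  steps:
    - [[0.5, 0, 0.8, 0, 0], [0.4, 0, 0.8, 0, 0], [0.4, 0, 0.8, 0, 0], [0.3, 0, 0.8, 0, 0]]

```text
clock: 3.45
position: [470.2, -110.0, 155.9]
ee_rot: [-0.011, 1.0, 0.01, 0.002]
contact_force: [1.0, -0.0, 0.5]
gripper_width: -0.2
```

```bash
cat > look.py <<'E'
from h import *
import sys
s=arm.read_state();print(np.round(s["position"],1),np.round(s["ee_rot"],4),np.round(s["contact_force"],1))
ims=[]
for n in("scene","side"):
    im,d=optics.get_image(n);u,v=proj(n,[530,-107,170])[0].astype(int)
    ims.append(cv2.resize(im[v-60:v+60,u-50:u+50],(400,480),interpolation=cv2.INTER_CUBIC))
    Rz=R.from_euler('z',0.0235).as_matrix();P=(cloud(n,d).reshape(-1,3)-[594.4,-105.3,0])@Rz
    for lo,hi in ((30,85),(-85,-30)):
        g=(d.ravel()>0)&(P[:,2]>90)&(P[:,2]<260)&(P[:,0]<20)&(P[:,0]>-115)&(P[:,1]>lo)&(P[:,1]<hi)
        X=65-P[g,0];Z=P[g,2]-106
        if g.sum()>20:
            w=np.ones(g.sum(),bool)
            for _ in range(6):
                k=np.polyfit(X[w],Z[w],1);r=Z-np.polyval(k,X);w=abs(r-np.median(r[w]))<6
            print(n,lo,w.sum(),"theta",np.arctan(k[0]).round(3),"icpt",k[1].round(1))
    g=(d.ravel()>0)&(np.hypot(P[:,0]+60,P[:,1])<27)&(P[:,2]>140)&(P[:,2]<178)
    if g.sum()>5: print("stud",g.sum(),"mean",P[g].mean(0).round(1),"top",np.percentile(P[g,2],95).round(1),cv2.minAreaRect(P[g][:,:2].astype(np.float32)))
cv2.imwrite(sys.argv[1],np.hstack(ims))
E
python3 look.py pics/a2.png
```

```text
[ 470.2 -110.   155.9] [-0.0105  0.9999  0.01    0.0017] [ 1.  -0.   0.5]
scene 30 542 theta 0.22 icpt 7.1
scene -85 652 theta 0.213 icpt 7.7
stud 100 mean [-64.5  -4.5 146.3] top 164.7 ((-66.22724914550781, -2.047079086303711), (39.28730773925781, 43.658077239990234), 33.46464920043945)
side 30 385 theta 0.21 icpt 5.4
side -85 126 theta 0.202 icpt 6.2
stud 60 mean [-64.4   1.1 151.4] top 176.1 ((-63.813079833984375, 4.324554443359375), (49.17442321777344, 34.95140075683594), 34.672428131103516)
```

The cover follows, now at θ≈0.21. I'll carry on, more gently near the end.

Request:
send_rows:
  steps:
    - [[0.2, 0, 0.8, 0, 0], [0.2, 0, 0.8, 0, 0], [0.1, 0, 0.8, 0, 0], [0, 0, 0.6, 0, 0], [0, 0, 0.4, 0, 0], [0, 0, 0.2, 0, 0]]

```text
clock: 4.05
position: [462.8, -109.4, 115.7]
ee_rot: [-0.01, 1.0, 0.01, -0.001]
contact_force: [0.4, -0.2, 1.8]
gripper_width: 0.2
```

Request:
send_rows:
  steps:
    - [[0, 0, 0.15, 0, 0], [0, 0, 0.15, 0, 0]]

```text
clock: 4.22
position: [462.6, -109.4, 111.9]
ee_rot: [-0.01, 1.0, 0.01, -0.001]
contact_force: [-1.6, -0.8, 10.6]
gripper_width: -0.1
```

Request:
send_rows:
  steps:
    - [[0, 0, 0.1, 0, 0]]

```text
clock: 4.3
position: [462.7, -109.5, 111.9]
ee_rot: [-0.011, 1.0, 0.009, -0.002]
contact_force: [-4.1, 2.6, 16.2]
gripper_width: 0.0
```

The cover has landed shut: the TCP stopped at z=111.9 with 16 N. I'll lift, move over the stud, open the fingers and check.

Request:
send_rows:
  steps:
    - [[0, 0, -1, 0, 0], [0, 0, -3, 0, 0], [0, 0, -3, 0, 0], [0, 0, -3, 0, 0], [-2.5, 0, 0, 0, 0.7], [-2.5, 0.1, 0, 0, 0.7], [-2, 0.1, 0, 0, 0.7], [0, 0, 0, 0, 0.7], [0, 0, 0, 0, 0.7]]

```text
clock: 5.05
position: [533.6, -107.0, 216.8]
ee_rot: [-0.01, 1.0, 0.011, -0.002]
contact_force: [0.0, 0.2, 0.1]
gripper_width: 59.1
```

```bash
python3 look.py pics/a3.png
cat > wr.py <<'E'
from h import *
import sys
s=arm.read_state();im,d=optics.get_image("wrist");cv2.imwrite(sys.argv[1],im)
c=optics.get_calibration("wrist");H=np.array(c["hand_eye"]);K=np.array(c["K"])
T=np.eye(4);T[:3,:3]=R.from_quat(s["ee_rot"]).as_matrix();T[:3,3]=s["position"]
print("tool z",T[:3,2].round(3),"tool y",T[:3,1].round(3))
M=T@H
v,u=np.mgrid[:384,:512];x=(u-K[0,2])/K[0,0];y=(v-K[1,2])/K[1,1];r=np.hypot(x,y)+1e-9;t=np.minimum(r,1.4)
P=np.stack([np.tan(t)*x/r*d,np.tan(t)*y/r*d,d],-1)@M[:3,:3].T+M[:3,3]
np.save("wP.npy",P);np.save("wd.npy",d)
def wp(p):
    q=np.linalg.inv(M)@np.r_[p,1];a=np.arctan2(np.hypot(q[0],q[1]),q[2]);f=np.arctan2(q[1],q[0]);return (K[0,0]*a*np.cos(f)+K[0,2]).round(1),(K[1,1]*a*np.sin(f)+K[1,2]).round(1)
print("expected stud top px",wp([534.4,-106.7,172]))
m=(d>0)&(P[...,2]>164)&(P[...,2]<178)&(np.hypot(P[...,0]-534,P[...,1]+107)<40)
if m.sum()>10: print(m.sum(),cv2.minAreaRect(P[m][:,:2].astype(np.float32)),np.median(P[m][:,2]),[np.median(np.nonzero(m)[i]) for i in(1,0)])
E
python3 wr.py pics/w1.png
```

```text
[ 533.6 -107.   216.8] [-0.01    0.9999  0.011  -0.0021] [0.  0.2 0.1]
scene 30 470 theta -0.008 icpt 8.1
scene -85 562 theta -0.005 icpt 7.8
stud 85 mean [-59.3  -1.6 164.7] top 176.0 ((-61.16301727294922, -2.34682035446167), (15.08182144165039, 46.89119338989258), 89.80512237548828)
side 30 420 theta -0.002 icpt 5.8
side -85 259 theta -0.002 icpt 6.0
stud 79 mean [-62.9   3.2 162.5] top 172.6 ((-62.38243865966797, 2.0091075897216797), (43.15247344970703, 13.349905967712402), 9.664339065551758)
tool z [-0.005  0.022 -1.   ] tool y [-0.02   1.     0.022]
expected stud top px (np.float64(257.1), np.float64(217.8))
805 ((532.3939819335938, -107.06966400146484), (44.11659240722656, 8.987824440002441), 0.7002825736999512) 170.42100914357118 [np.float64(256.0), np.float64(210.0)]
```

View pics/w1.png

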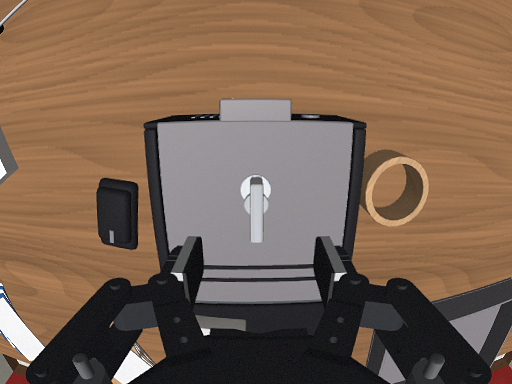

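View pics/a3.png

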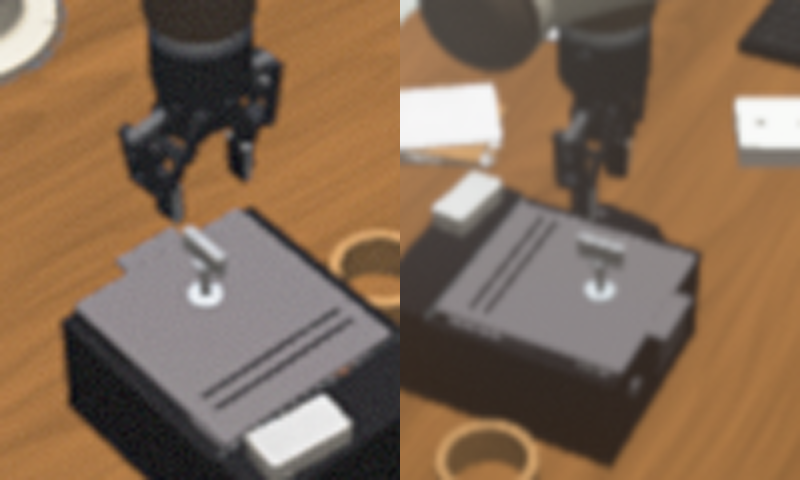

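The cover is shut in every view (θ≈0). The wrist depth gives the stud wing as 44x9 mm at (532.4,-107.1), top z about 171, seen at pixel (256,210). I'll descend around it with the jaws open.

Request:
send_rows:
  steps:
    - [[0, -0.05, 2, 0.01, 0.7], [0, -0.05, 2, 0, 0.7], [0, -0.05, 1.8, 0, 0.7], [0, 0, 1.0, 0, 0.7], [0, 0, 0.4, 0, 0.7], [0, 0, 0, 0, 0.7]]

```text
clock: 5.7
position: [527.9, -107.4, 143.4]
ee_rot: [-0.004, 1.0, 0.011, -0.002]
contact_force: [0.4, -0.3, -1.4]
gripper_width: 59.7
```

Request:
send_rows:
  steps:
    - [[-0.4, 0, 0, -0.01, 0.7], [-0.15, 0, 0, 0, 0.7], [0, 0, 0, 0, 0.7]]

```text
clock: 5.95
position: [533.9, -107.5, 145.2]
ee_rot: [-0.01, 1.0, 0.011, -0.001]
contact_force: [0.7, -1.2, -0.2]
gripper_width: 59.7
```

Request:
send_rows:
  steps:
    - [[0, 0, 0.15, 0, 0.4], [0, 0, 0, 0, 0.2], [0, 0, 0, 0, 0.0], [0, 0, 0, 0, 0.0], [0, 0, 0, 0, 0], [0, 0, 0, 0, 0], [0, 0, 0, 0, 0], [0, 0, 0, 0, 0]]

```text
clock: 6.62
position: [535.3, -107.4, 145.8]
ee_rot: [-0.01, 1.0, 0.011, 0.001]
contact_force: [-0.0, 0.8, -0.2]
gripper_width: 13.9
```

Request:
send_rows:
  steps:
    - [[0.1, 0, 0, 0, 0], [0.1, 0, 0, 0, 0], [0, 0, 0, 0, 0], [0, 0, 0, 0, 0]]

```text
clock: 6.95
position: [535.2, -107.4, 145.9]
ee_rot: [-0.01, 1.0, 0.011, 0.004]
contact_force: [0.1, -0.5, -1.7]
gripper_width: 13.6
```

The opening reads 13.6 mm, more than the 9 mm wing, so I'll look.

```bash
python3 look.py pics/a4.png; python3 wr.py pics/w2.png; python3 - <<'E'
import cv2,numpy as np
a=cv2.imread('pics/a4.png')[80:400];w=cv2.imread('pics/w2.png')[130:370,130:390]
cv2.imwrite('pics/v4.png',np.hstack([cv2.resize(a,(450,300)),cv2.resize(w,(325,300))]))
E
```

```text
[ 535.2 -107.4  145.9] [-0.0104  0.9999  0.0111  0.0038] [ 0.1 -0.5 -1.7]
scene 30 422 theta 0.005 icpt 6.5
scene -85 578 theta -0.001 icpt 7.3
stud 88 mean [-50.2  -3.  166.2] top 177.0 ((-55.632057189941406, -1.2195053100585938), (31.832578659057617, 40.155452728271484), 33.920284271240234)
side 30 426 theta -0.003 icpt 5.9
side -85 205 theta -0.0 icpt 5.8
stud 75 mean [-67.5   8.  164.3] top 176.0 ((-62.414649963378906, 3.7218055725097656), (36.6357536315918, 32.6623649597168), 42.09206771850586)
tool z [ 0.007  0.022 -1.   ] tool y [-0.021  1.     0.022]
expected stud top px (np.float64(260.6), np.float64(273.2))
2537 ((532.876708984375, -107.2711181640625), (36.87312316894531, 34.783355712890625), 43.692047119140625) 170.54508728934172 [np.float64(259.0), np.float64(259.0)]
```

View pics/v4.png

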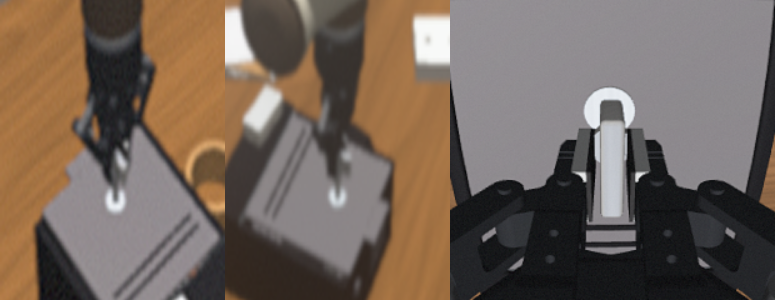

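The tips straddle the wing with a gap, so they are probably clamping on the round boss. I'll open a little, rise 6 mm and regrip on the wing only.

Request:
send_rows:
  steps:
    - [[0, 0, 0, 0, 0.4], [0, 0, 0, 0, 0.4], [0, 0, 0, 0, 0.4], [0.1, 0, -0.3, 0, 0.4], [0.1, 0, -0.3, 0, 0.4], [0, 0, 0, 0, 0.2], [0, 0, 0, 0, 0], [0, 0, 0, 0, 0], [0, 0, 0, 0, 0], [0, 0, 0, 0, 0]]

```text
clock: 7.93
position: [531.0, -107.7, 152.8]
ee_rot: [-0.01, 1.0, 0.011, 0.002]
contact_force: [0.3, 0.3, -0.1]
gripper_width: 7.3
```

Request:
send_rows:
  steps:
    - [[0, 0, 0, 0, 0], [0, 0, 0, 0, 0], [0, 0, 0, 0, 0], [0, 0, 0, 0, 0]]

```text
clock: 8.27
position: [531.0, -107.7, 152.8]
ee_rot: [-0.01, 1.0, 0.011, 0.002]
contact_force: [-0.6, 0.3, 0.5]
gripper_width: 7.5
```

Request:
send_rows:
  steps:
    - [[0, 0, 0, 0, 0.25], [0, 0, 0, 0, 0.25], [-0.2, 0.05, 0.1, 0, 0.25], [0, 0, 0, 0, 0.2], [0, 0, 0, 0, 0], [0, 0, 0, 0, 0], [0, 0, 0, 0, 0], [0, 0, 0, 0, 0], [0, 0, 0, 0, 0], [0, 0, 0, 0, 0]]

```text
clock: 9.1
position: [533.2, -107.6, 151.8]
ee_rot: [-0.01, 1.0, 0.01, 0.001]
contact_force: [0.8, 0.4, -0.1]
gripper_width: 7.6
```

Gripped at (533.2,-107.6) with a 7.6 mm opening. Now I'll push in, feeling as I go.

Request:
send_rows:
  steps:
    - [[0, 0, 0.1, 0, 0], [0, 0, 0.1, 0, 0], [0, 0, 0.1, 0, 0], [0, 0, 0.1, 0, 0], [0, 0, 0.1, 0, 0]]

```text
clock: 9.52
position: [533.2, -107.6, 147.7]
ee_rot: [-0.011, 1.0, 0.01, 0.002]
contact_force: [-0.4, 0.7, 2.6]
gripper_width: 7.5
```

Request:
send_rows:
  steps:
    - [[0, 0, 0.08, 0, 0], [0, 0, 0.08, 0, 0], [0, 0, 0.0, 0, 0]]

```text
clock: 9.77
position: [533.2, -107.6, 145.9]
ee_rot: [-0.011, 1.0, 0.01, 0.002]
contact_force: [-0.6, 0.4, 1.4]
gripper_width: 7.5
```

Request:
send_rows:
  steps:
    - [[0, 0, 0.07, 0, 0], [0, 0, 0, 0, 0]]

```text
clock: 9.93
position: [533.2, -107.6, 145.2]
ee_rot: [-0.011, 1.0, 0.01, 0.002]
contact_force: [-2.2, 0.2, 1.4]
gripper_width: 7.2
```

Request:
send_rows:
  steps:
    - [[0, 0, 0.07, 0, 0], [0, 0, 0, 0, 0]]

```text
clock: 10.1
position: [533.2, -107.6, 144.5]
ee_rot: [-0.011, 1.0, 0.01, 0.002]
contact_force: [-1.1, 0.4, 1.6]
gripper_width: 7.4
```

Request:
send_rows:
  steps:
    - [[0, 0, 0.07, 0, 0], [0, 0, 0, 0, 0]]

```text
clock: 10.27
position: [533.2, -107.6, 143.7]
ee_rot: [-0.011, 1.0, 0.01, 0.002]
contact_force: [-0.1, 0.1, 1.8]
gripper_width: 7.8
```

Request:
send_rows:
  steps:
    - [[0, 0, 0.03, 0, 0], [0, 0, 0.03, 0, 0], [0, 0, 0.03, 0, 0]]

```text
clock: 10.52
position: [533.2, -107.6, 142.9]
ee_rot: [-0.011, 1.0, 0.01, 0.002]
contact_force: [-0.7, -0.1, 2.4]
gripper_width: 7.9
```

Request:
send_rows:
  steps:
    - [[0, 0, 0.03, 0, 0], [0, 0, 0.03, 0, 0], [0, 0, 0.03, 0, 0]]

```text
clock: 10.77
position: [533.2, -107.6, 141.9]
ee_rot: [-0.011, 1.0, 0.01, 0.002]
contact_force: [-1.3, 0.1, 2.6]
gripper_width: 7.5
```

Request:
send_rows:
  steps:
    - [[0, 0, 0.03, 0, 0], [0, 0, 0.03, 0, 0], [0, 0, 0.03, 0, 0]]

```text
clock: 11.02
position: [533.2, -107.6, 141.0]
ee_rot: [-0.011, 1.0, 0.01, 0.002]
contact_force: [-1.3, 0.3, 2.0]
gripper_width: 7.6
```

Request:
send_rows:
  steps:
    - [[0, 0, 0.03, 0, 0], [0, 0, 0.03, 0, 0], [0, 0, 0.03, 0, 0]]

```text
clock: 11.27
position: [533.2, -107.6, 140.1]
ee_rot: [-0.011, 1.0, 0.01, 0.002]
contact_force: [-1.5, -0.6, 2.7]
gripper_width: 7.5
```

Request:
send_rows:
  steps:
    - [[0, 0, 0.03, 0, 0], [0, 0, 0.03, 0, 0], [0, 0, 0.03, 0, 0]]

```text
clock: 11.52
position: [533.2, -107.6, 139.1]
ee_rot: [-0.011, 1.0, 0.01, 0.002]
contact_force: [-1.0, 0.1, 2.0]
gripper_width: 7.4
```

Request:
send_rows:
  steps:
    - [[0, 0, 0.03, 0, 0], [0, 0, 0.03, 0, 0], [0, 0, 0.03, 0, 0]]

```text
clock: 11.77
position: [533.2, -107.6, 138.2]
ee_rot: [-0.011, 1.0, 0.01, 0.002]
contact_force: [-1.4, 0.1, 2.3]
gripper_width: 8.1
```

Request:
send_rows:
  steps:
    - [[0, 0, 0.03, 0, 0], [0, 0, 0.03, 0, 0], [0, 0, 0.03, 0, 0]]

```text
clock: 12.02
position: [533.2, -107.5, 137.2]
ee_rot: [-0.011, 1.0, 0.01, 0.002]
contact_force: [-1.3, -0.1, 3.0]
gripper_width: 7.4
```

Request:
send_rows:
  steps:
    - [[0, 0, 0.03, 0, 0], [0, 0, 0.03, 0, 0], [0, 0, 0.03, 0, 0]]

```text
clock: 12.27
position: [533.2, -107.6, 136.3]
ee_rot: [-0.011, 1.0, 0.01, 0.002]
contact_force: [-1.4, -0.0, 3.5]
gripper_width: 7.5
```

Request:
send_rows:
  steps:
    - [[0, 0, 0.03, 0, 0], [0, 0, 0.03, 0, 0], [0, 0, 0.03, 0, 0]]

```text
clock: 12.52
position: [533.2, -107.6, 135.3]
ee_rot: [-0.011, 1.0, 0.01, 0.002]
contact_force: [-0.1, -0.5, 4.3]
gripper_width: 7.8
```

Request:
send_rows:
  steps:
    - [[0, 0, 0.03, 0, 0], [0, 0, 0.03, 0, 0]]

```text
clock: 12.68
position: [533.2, -107.6, 134.8]
ee_rot: [-0.011, 1.0, 0.01, 0.002]
contact_force: [-0.7, 0.2, 4.2]
gripper_width: 7.2
```

Request:
send_rows:
  steps:
    - [[0, 0, 0.03, 0, 0], [0, 0, 0.03, 0, 0]]

```text
clock: 12.85
position: [533.2, -107.5, 134.1]
ee_rot: [-0.011, 1.0, 0.01, 0.002]
contact_force: [-1.0, -0.3, 3.7]
gripper_width: 7.4
```

Request:
send_rows:
  steps:
    - [[0, 0, 0.03, 0, 0], [0, 0, 0.03, 0, 0]]

```text
clock: 13.02
position: [533.2, -107.6, 133.8]
ee_rot: [-0.011, 1.0, 0.01, 0.002]
contact_force: [-2.8, 0.8, 5.0]
gripper_width: 7.7
```

Request:
send_rows:
  steps:
    - [[0, 0, 0.03, 0, 0]]

```text
clock: 13.1
position: [533.2, -107.6, 133.8]
ee_rot: [-0.011, 1.0, 0.01, 0.002]
contact_force: [-2.2, 1.1, 6.2]
gripper_width: 7.8
```

Travel has stopped at z=133.8, about 18 mm in, and the force is rising: that is the soft stop. I'll confirm it with one held row.

Request:
send_rows:
  steps:
    - [[0, 0, 0, 0, 0]]

```text
clock: 13.18
position: [533.2, -107.5, 134.0]
ee_rot: [-0.011, 1.0, 0.01, 0.002]
contact_force: [-2.1, 0.7, 3.8]
gripper_width: 7.6
```

Request:
send_rows:
  steps:
    - [[0, 0, 0.03, -0.06, 0], [0, 0, 0.02, -0.06, 0], [0, 0, 0.02, -0.06, 0]]

```text
clock: 13.43
position: [533.2, -107.4, 133.9]
ee_rot: [-0.104, 0.994, 0.01, 0.003]
contact_force: [-2.4, 0.4, 5.3]
gripper_width: 7.5
```

```bash
cat > st.py <<'E'
from h import *
s=arm.read_state();M=R.from_quat(s["ee_rot"]).as_matrix()
print(np.round(s["position"],2),"yaw of tool y-90deg",round(np.arctan2(-M[0,1],M[1,1]),3),"z",M[:,2].round(3),"F",np.round(s["contact_force"],1),"T",np.round(s["wrist_torque"],2),s["gripper_width"])
E
python3 st.py
```

```text
[ 533.16 -107.43  133.95] yaw of tool y-90deg 0.209 z [ 0.004  0.02  -1.   ] F [-2.4  0.4  5.3] T [-0.05  0.67  0.03] 7.534256911693497
```

No turning torque so far. I'll continue.

Request:
send_rows:
  steps:
    - [[0, 0, 0.02, -0.06, 0], [0, 0, 0.02, -0.06, 0], [0, 0, 0.02, -0.06, 0], [0, 0, 0.02, -0.06, 0]]

```text
clock: 13.77
position: [533.0, -107.2, 133.9]
ee_rot: [-0.229, 0.973, 0.009, 0.004]
contact_force: [-2.1, 0.2, 5.3]
gripper_width: 7.6
```

```bash
python3 st.py
```

```text
[ 533.01 -107.24  133.94] yaw of tool y-90deg 0.462 z [ 0.003  0.02  -1.   ] F [-2.1  0.2  5.3] T [-0.1   0.62  0.01] 7.605347810665311
```

Request:
send_rows:
  steps:
    - [[0, 0, 0.02, -0.07, 0], [0, 0, 0.02, -0.07, 0], [0, 0, 0.02, -0.07, 0], [0, 0, 0.02, -0.07, 0], [0, 0, 0.02, -0.07, 0], [0, 0, 0.02, -0.07, 0], [0, 0, 0.02, -0.07, 0], [0, 0, 0.02, -0.07, 0]]

```text
clock: 14.43
position: [532.6, -107.0, 134.0]
ee_rot: [-0.502, 0.865, 0.008, 0.006]
contact_force: [-1.0, 0.3, 5.6]
gripper_width: 7.6
```

```bash
python3 st.py
```

```text
[ 532.57 -106.96  133.97] yaw of tool y-90deg 1.051 z [ 0.002  0.019 -1.   ] F [-1.   0.3  5.6] T [-0.16  0.63  0.  ] 7.551853399252935
```

Still free, with no jam. 0.54 rad remain.

Request:
send_rows:
  steps:
    - [[0, 0, 0.02, -0.07, 0], [0, 0, 0.02, -0.07, 0], [0, 0, 0.02, -0.07, 0], [0, 0, 0.02, -0.07, 0], [0, 0, 0.02, -0.07, 0], [0, 0, 0.02, -0.07, 0], [0, 0, 0.02, -0.07, 0], [0, 0, 0.02, -0.02, 0]]

```text
clock: 15.1
position: [532.1, -107.0, 133.9]
ee_rot: [0.714, -0.7, -0.006, -0.007]
contact_force: [-1.9, 0.5, 4.2]
gripper_width: 7.5
```

```bash
python3 st.py
```

```text
[ 532.05 -106.99  133.92] yaw of tool y-90deg 1.59 z [ 0.001  0.018 -1.   ] F [-1.9  0.5  4.2] T [-0.22  0.66 -0.03] 7.50424229718524
```

Turned to 1.57 relative to the wing. I'll ease up about 3.5 mm while holding, so the pin seats in the notch, then open.

Request:
send_rows:
  steps:
    - [[0, 0, -0.1, 0, 0], [0, 0, -0.1, 0, 0], [0, 0, -0.1, 0, 0], [0, 0, 0, 0, 0.3], [0, 0, 0, 0, 0.4], [0, 0, 0, 0, 0.5], [0, 0, 0, 0, 0.6], [0, 0, 0, 0, 0.6], [0, 0, 0, 0, 0.6], [0, 0, 0, 0, 0.6]]

```text
clock: 15.93
position: [532.3, -106.2, 134.4]
ee_rot: [0.712, -0.703, -0.007, -0.008]
contact_force: [0.5, 0.0, 0.6]
gripper_width: 51.3
```

```bash
python3 st.py
```

```text
[ 532.27 -106.23  134.44] yaw of tool y-90deg 1.584 z [ 0.001  0.021 -1.   ] F [0.5 0.  0.6] T [-0.03 -0.01  0.07] 51.30467137455202
```

Request:
send_rows:
  steps:
    - [[0, 0, -1, 0, 0.6], [0, 0, -2, 0, 0.6], [0, 0, -3, 0, 0.6], [0, 0, -3, 0, 0.6], [0, 0, -3, 0, 0.6], [0, 0, 0, 0, 0.6]]

```text
clock: 16.43
position: [530.9, -109.4, 260.5]
ee_rot: [0.711, -0.703, -0.008, -0.005]
contact_force: [1.0, -0.6, 1.0]
gripper_width: 51.4
```

```bash
sed -i 's/>164)/>138)/; s/<178)/<170)/' wr.py; python3 look.py pics/a5.png; python3 wr.py pics/w5.png;python3 - <<'E'
import cv2,numpy as np
a=cv2.imread('pics/a5.png')[80:];w=cv2.imread('pics/w5.png')
cv2.imwrite('pics/v5.png',np.hstack([cv2.resize(a,(400,300)),cv2.resize(w,(400,300))]))
E
```

```text
[ 530.9 -109.4  260.5] [ 0.7114 -0.7027 -0.0085 -0.005 ] [ 1.  -0.6  1. ]
scene 30 464 theta -0.005 icpt 7.7
scene -85 571 theta -0.001 icpt 7.0
stud 79 mean [-59.2  -0.5 153.6] top 162.1 ((-60.651485443115234, 1.8848876953125), (48.591026306152344, 14.256149291992188), 88.7587890625)
side 30 426 theta -0.001 icpt 5.7
side -85 299 theta -0.0 icpt 5.7
stud 50 mean [-62.9   3.7 152.2] top 160.8 ((-62.479248046875, -0.00861358642578125), (44.942935943603516, 12.657176971435547), 85.8343734741211)
tool z [-0.014  0.021 -1.   ] tool y [-1.    -0.011  0.013]
expected stud top px (np.float64(250.0), np.float64(197.5))
551 ((533.488525390625, -108.25479125976562), (9.878406524658203, 43.626495361328125), 0.4201792776584625) 157.40017150987555 [np.float64(252.0), np.float64(186.0)]
```

View pics/v5.png

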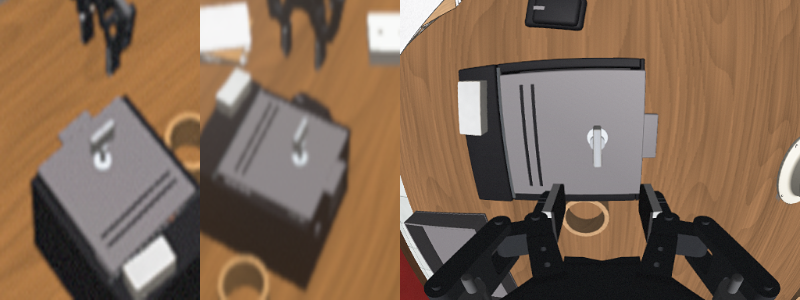

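The wing now lies parallel to the hinge (0.4°). Its top is at z≈158, which matches 172 − 18 + 4.5, so it has sprung up into the notch. The cover is flat and everything else is in place, so I'll hand in.

```bash
python3 -c "
from bench import job;print(job.job_done())"
```

```text
the job is handed in; nothing more can be done
None
```

The cover is shut, and the stud is pushed in, turned a quarter turn anticlockwise and locked. I handed the job in at about 16.5 s on the robot's clock.

- **Cover:** I pressed it down on the tab from about 0.69 rad. It landed with the finger tip at z = 111.9 mm; the highest press I read on the tab was 16 N. Both fixed cameras read its angle as 0 within 0.01 rad at the end.
- **Stud push:** My first grip caught the round boss (13.6 mm opening instead of about 9), so I opened and regripped on the wing. I then fed the stud in with steps of 0.3 mm at the end. It met the soft stop about 18 mm in; the highest total force I read, spring included, was 6.2 N.
- **Stud turn:** It turned 1.57 rad with almost no turning torque, then I let go.
- **Last checks:** The wing is parallel to the hinge line within about 1°. Its top is at about 158 mm by the wrist camera, which matches 4.5 mm of spring-up into the notch. The fixed cameras read its top 3–4 mm higher, which is about how high they also read it before the push. The gripper is clear, about 100 mm above the stud.
- **Other things on the desk:** The mouse, tape and carton look unmoved in the last pictures. I did not measure the loose things separately.

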